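Press a brass insert into a stand foot with locking press pliers

TASK

The wooden foot of a fossil stand waits in the jaws of the locking pliers that are screwed to the table, with its brass insert only started in its hole. Squeeze the two handles together until they lock over centre and the insert is pressed fully home, let go, then pull the small release lever outward so that the jaws spring open, and lift the foot out and set it down gently in the black dish. The thin handles and lever bend if they are forced, so use no more than a light hand's force, and leave the other things on the table where they are.

Things in the scene. Friction and masses are not known exactly. Their poses are not given: they have to be found in the camera images.
- press_pliers: Steel locking pliers, 290 mm long, lying level at 44 mm height, their fixed half welded to a dark foot plate (150 x 112 mm, at x -35..115 mm) screwed to the table. Origin: on the table under the main pivot; x from handles to jaws, y from the moving half to the fixed half (the way the moving handle closes), z up. A 15 mm thick screw head ends the fixed handle at x -138..-126, y 9 mm.
- fixed_handle: The fixed handle, an 11.5 mm wide sheet steel channel, 36 to 52 mm above the bare table. Origin: on its outer (+y) face where it is held when squeezing, x -85, y 14, height 44 mm in press_pliers; axes as press_pliers. It does not move; more than 40 N on it bends it.
- moving_grip (a point): Point on the outer (-y) face of the moving handle (11.5 mm wide, 15 mm tall) at 44 mm height. The outer faces are 65 mm apart here when open (this handle then slants 24 degrees: open the fingers 70 mm or more), 34 mm locked. Only this handle moves, so the hand must shift to +y as the fingers close. About 10 to 24 N here brings it over centre, then it stays. More than 40 N bends it.
- moving_handle (a joint): Angle of the moving handle against its jaw, rad: 0 fully open (as at the start), dead centre about 0.45, locked against its stop about 0.53. A spring opens it again unless it is locked.
- lever_tip (a point): Middle of the flat tail of the release lever, which sticks out behind the moving handle's end: tail 41 mm long (24 mm forward, 17 mm back of this point), 8 mm thick along y, 14 mm tall (37 to 51 mm above the table). It rides with the moving handle; when locked it is at x -160, y -11 mm in press_pliers.
- release_lever (a joint): Turn of the release lever in the moving handle, rad: 0 at rest (spring), grows as its tail is pulled outward (-y of press_pliers, away from the fixed handle). After 0.05 to 0.2 rad (4 to 14 mm at the tail), at about 3 to 6 N, it kicks the toggle link back over centre and the handle springs open, its tail going about 60 mm outward. Over 25 N bends it.
- jaw_center (a point): Middle of the jaw mouth: x 80, y 0 mm in press_pliers, height 44 mm. The jaw arms are 13 mm tall (top 51 mm above the table, round pads to 55 mm). Between them a seat 17 mm above the table, with two 5 mm lips, carries the foot.
- stand_foot: Wooden block 50 mm along its x, 18 along its y, 56 tall, about 120 g; origin at the middle of its underside, z up. It stands in the jaws with its axes parallel to those of press_pliers, top 73 mm above the table: its upper 18 mm are free above the jaw pads and can be taken from above across the 18 mm.
- insert (a joint): How far the brass insert (flange 17 mm wide, 2 mm thick, in the middle of the foot's -y face) is pressed in, m: 0 to 0.002 at the start, 0.006 fully home with the flange on the wood.
- black_dish: Shallow round black dish, 204 mm across, rim 30 mm high, floor 3 mm above the table and about 130 mm across; origin at the middle of its underside. Paper slips lie in it.
- finished_stand: Bystander: a finished fossil stand, wooden foot lying flat (50 x 56 x 18 mm) with a brass rod and fork that carries a small ammonite, 120 mm tall; origin under its middle.
- ammonite: Bystander: a loose ammonite lying flat, 65 x 71 x 15 mm; origin under its middle.
- glue_bottle: Bystander: small brown bottle, 36 mm across, 95 mm tall; origin under its middle.
- loupe: Bystander: black hand lens, 45 x 56 x 12 mm, lying flat; origin under its middle.
There are look-alikes about, which are no part of the job. What is shaped like the stand_foot but red or turquoise is not meant.

How it is judged:
On the way, in this order (a step that is already met when the one before it is completed fails the run):
1. the handles are locked over centre with the insert pressed home, and the fingers are off the handles (value of joint moving_handle above 0.48 rad and value of joint insert above 0.0053 m and contact force between the fingers and moving_handle below 0.3 N), for 0.3 s.
2. the release lever is pulled outward while the handles are still locked (value of joint release_lever above 0.03 rad and value of joint moving_handle above 0.46 rad).
3. the handles and jaws have sprung open (value of joint moving_handle below 0.1 rad), for 0.2 s.
At the end, for the whole second after the job is handed in: The insert is pressed in to within 0.7 mm of fully home, the pliers are open again (handle joint below 0.10 rad), and the foot rests still and released in the black dish, the middle of its underside within 85 mm of the dish's centre and below 35 mm height (upright or lying, either will do) (value of joint insert above 0.0053 m and value of joint moving_handle below 0.1 rad and horizontal distance between stand_foot and black_dish below 0.085 m and height (world z) of stand_foot below 0.035 m and linear speed of stand_foot below 0.02 m/s and contact force between stand_foot and black_dish above 0.2 N); the robot touches nothing.
It fails at once if a handle is pressed or gripped with more than 40 N (contact force between the fingers and moving_handle above 40 N or contact force between the fingers and fixed_handle above 40 N).
It fails at once if the release lever is pushed or pulled with more than 25 N (contact force between the fingers and release_lever above 25 N).
It fails at once if a bystander is moved more than 20 mm (distance of any of finished_stand, ammonite, glue_bottle, loupe from where it was at the start of the episode above 0.02 m).
It fails at once if the foot is dropped into the dish from more than about 30 mm (linear speed of stand_foot above 0.75 m/s and contact force between the fingers and stand_foot below 0.05 N and horizontal distance between stand_foot and black_dish below 0.11 m).
It also fails if it takes over 64 s, if anything falls off the work surface, if the arm or the gripper's body presses on something with over 40 N, if the wrist force passes 120 N, or if a joint passes its speed limit or range.

ROBOT

A 6-joint arm with a two-finger parallel gripper is mounted at the origin on a cart in front of the work surface, level with it; the furniture and walls round the work are solid. World frame = base frame: x ahead of the robot, y to its left, z up, the work surface at z = 0. Lengths are in m, angles in rad, forces in N, time in s.
With the tool pointing down it reaches from about 0.225 to 0.725 m from the base axis. Payload 3.1 kg.
Tool frame: the origin (TCP) lies at the very end of the fingers, on their centre line; the grasp point (between the pads) lies 19 mm behind it (r.grasp_offset is the distance from the TCP to the grasp point, in m); z points along the fingers, y is the direction in which the jaws open and shut (so a half turn about z gives the same grasp; the last joint's range is limited). The gripper opens to 85 mm and grips with 20 to 120 N. Pads are 22 mm wide; open, the fingers measure 114 mm over their backs; the gripper's body (76 mm by 85 mm) begins 54 mm behind the grasp point. The pads swing forward as they close: fully open they stand 13 mm farther back than shut.
Start: joints at [-1.429, 0.048, 0.099, 1.622, 0, 1.443], TCP at [0.14, -0.506, 0.231] pointing down, gripper open.
Joint ranges: [-2.91, 2.91], [-0.99, 1.94], [-1.21, 1.42], [-2.12, 2.29], [-1.49, 1.47], [-3.14, 3.14]. Speed limits (rad/s): [2.79, 2.79, 3.14, 3.14, 3.14, 3.14].

INTERFACE

Orientations are given as a unit quaternion [w, x, y, z].
In Python, from rig import r gives the robot as it stands. Calls block until the motion is done:
- r.movep(position, orientation): joint-space move of the TCP to a pose.
- r.move_linear(position, rot=None, speed=0.15, force_limit=None): straight line of the TCP; rot=None keeps the orientation; speed is the mean speed in m/s. With force_limit (N) it stops when the force on the tool has changed by that much, and returns True; else False.
- r.move_joints(angles): joint-space move.
- r.set_gripper(opening, force=None): finger opening in m; force is the grip in N (None keeps the last); returns when the fingers have stopped.
- r.hold(seconds).
- r.ik(position, orientation): joint angles nearest the present ones, or None.
- r.snapshot(name): name is "scene" or "top" or "wrist"; returns a dict with "img" (480x640x3 uint8, red, green, blue), "intrinsics" (3x3 intrinsics, pixels), "eye" and "attitude" of the camera in the world. Camera axes: x right, y up, looking along -z (the intrinsics and any distortion apply to the point x, -y, -z); pixel columns grow to the right and rows downward; lengths in m; the calibration is good to about 2 mm. A picture is of the moment at which its call begins. There is no depth.
A pose or a line that the arm cannot do raises r.MotionError and nothing moves.
- r.finish_job(): hands the job in, once; it reports no verdict.
Readings, each from a call of its own:
- r.read_clock(): time.
- r.read_joint_positions(): joint angles.
- r.read_qvel(): joint speeds.
- r.read_joint_torque(): joint torques, N m.
- r.read_position(): TCP position.
- r.read_tcp_rot(): TCP orientation.
- r.read_ft_force(): force on the tool from outside, world axes, zero at the start.
- r.read_ft_torque(): the same for the moment, N m.
- r.read_width(): finger opening in m.
Only numpy, scipy, OpenCV 4.12 (cv2) and the standard library are available. Lean on these libraries where they do the work, as an engineer would, in place of code of your own. Each camera call takes 0.05 s, during which the arm holds its last target.

## Working session

There is one attempt and no reset: what is moved stays moved. The work goes in short steps, each a Python script; the robot and the scene stay as the last script left them, time stands still between calls to the robot, and variables do not carry over. Pictures are saved under pics/ and viewed, and the job is handed in when it is done.

```bash
ls; mkdir -p pics
cat > h.py <<'E'
import numpy as np, cv2, pickle
from scipy.spatial.transform import Rotation as R
def q2R(q): return R.from_quat([q[1],q[2],q[3],q[0]]).as_matrix()
def att(s):
    a=np.array(s["attitude"]); 
    return a if a.shape==(3,3) else q2R(a)
def save(s,name):
    cv2.imwrite(f"pics/{name}.png",cv2.cvtColor(np.array(s["img"]),cv2.COLOR_RGB2BGR)); pickle.dump(s,open(f"pics/{name}.pkl","wb"))
def load(name): return pickle.load(open(f"pics/{name}.pkl","rb"))
def p2w(s,u,v,z):
    K=np.array(s["intrinsics"]); A=att(s); e=np.array(s["eye"])
    d=np.linalg.inv(K)@[u,v,1]; d=A@np.array([d[0],-d[1],-d[2]])
    return e+d*(z-e[2])/d[2]
def w2p(s,P):
    K=np.array(s["intrinsics"]); A=att(s); c=A.T@(np.array(P)-np.array(s["eye"]))
    q=K@np.array([c[0],-c[1],-c[2]]); return q[:2]/q[2]
def crop(name,x0,y0,x1,y1,f,out):
    im=cv2.imread(f"pics/{name}.png")[y0:y1,x0:x1]
    cv2.imwrite(f"pics/{out}.png",cv2.resize(im,None,fx=f,fy=f,interpolation=cv2.INTER_CUBIC))
def down(yaw):  # tool z down, tool y axis (jaw opening) at heading yaw
    y=np.array([np.cos(yaw),np.sin(yaw),0]); z=np.array([0,0,-1.]); x=np.cross(y,z)
    q=R.from_matrix(np.stack([x,y,z],1)).as_quat(); return [q[3],q[0],q[1],q[2]]
E
python3 - <<'E'
from rig import r
from h import *
for n in("scene","top"):
    s=r.snapshot(n); save(s,n); print(n,{k:np.array(v).round(4).tolist() for k,v in s.items() if k!="img"})
print(r.read_clock(),r.read_width(),r.grasp_offset,r.read_tcp_rot())
E
```

```text
pics
scene {'intrinsics': [[471.8768, 0.0, 327.1762], [0.0, 471.8768, 240.6489], [0.0, 0.0, 1.0]], 'eye': [0.0118, 0.8534, 0.7413], 'attitude': [-0.2872, -0.1485, 0.4299, 0.843]}
top {'intrinsics': [[499.0345, 0.0, 320.811], [0.0, 499.0345, 242.8146], [0.0, 0.0, 1.0]], 'eye': [0.4664, 0.086, 1.2379], 'attitude': [-0.6981, -0.028, 0.0398, 0.7143]}
0.1 0.0854805358093667 0.0187 [-1.08732683e-03  9.90915889e-01  1.34478694e-01 -5.23108291e-06]
```

View pics/top.png

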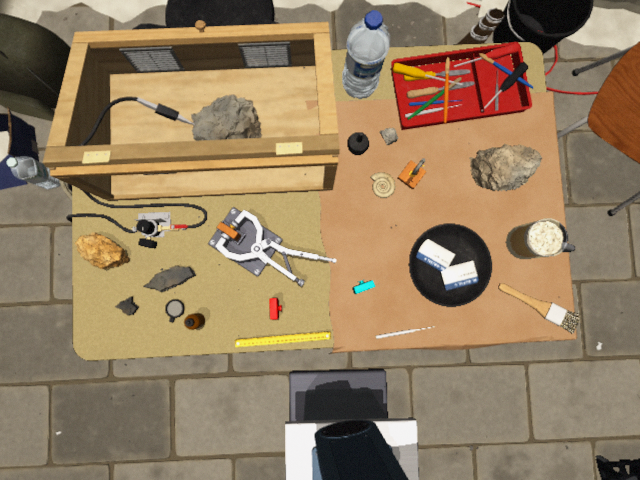

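View pics/scene.png

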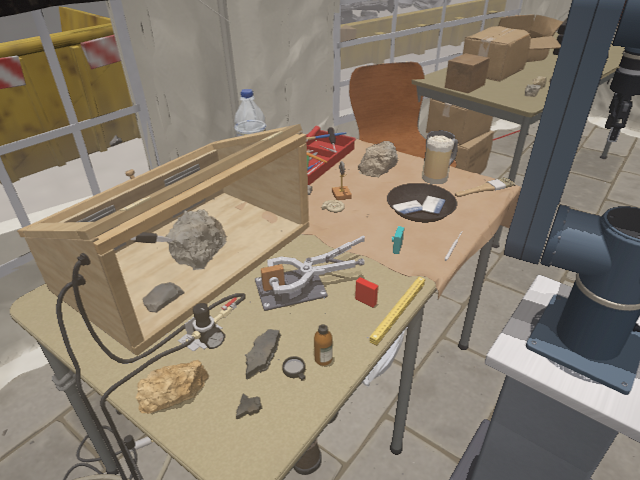

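```bash
python3 -c "
from h import *
crop('top',200,195,350,300,5,'topc'); crop('scene',240,220,390,320,5,'scenec')"
```

```text
(no output)
```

View pics/topc.png

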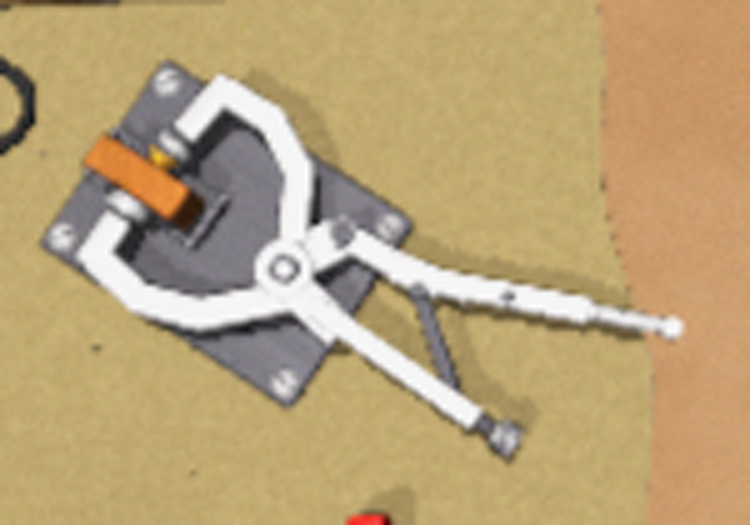

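View pics/scenec.png

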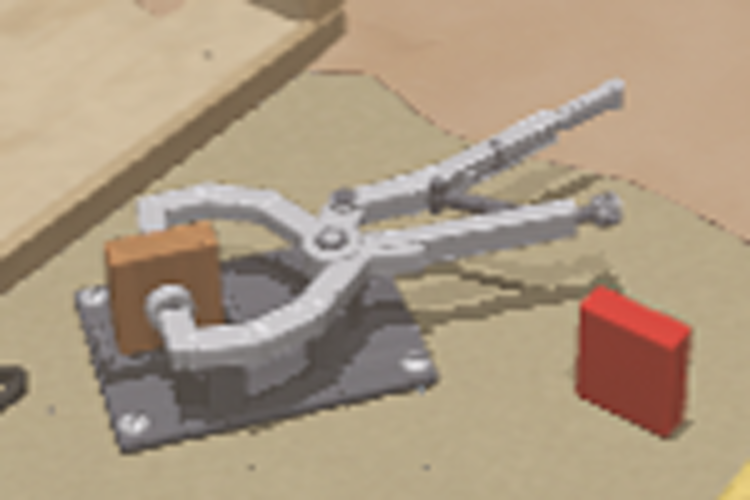

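Run:
```python
from h import *
s=load('top')
f=lambda u,v,z:p2w(s,200+u/5,195+v/5,z)
c=[f(u,v,.006) for u,v in[(42,243),(165,60),(412,222),(293,405)]]
c=np.array(c)
for i in range(4): print(c[i].round(4), np.linalg.norm(c[i]-c[(i+1)%4]).round(4))
d=(c[0]-c[3])+(c[1]-c[2]); yaw=np.arctan2(d[1],d[0]); print('yaw',yaw)
d2=(c[0]-c[1])+(c[3]-c[2]); print('yaw from y',np.arctan2(d2[1],d2[0])-np.pi/2)
m=c.mean(0); ex=np.array([np.cos(yaw),np.sin(yaw),0]);ey=np.array([-ex[1],ex[0],0])
print('origin from plate',m-.04*ex)
print('pivot',f(285,268,.055))
foot=np.array([f(u,v,.073) for u,v in[(107,133),(203,190),(180,228),(84,165)]])
print('foot',foot.round(4),foot.mean(0)-.08*ex)
e=foot[0]+foot[3]-foot[1]-foot[2]; print('foot yaw',np.arctan2(e[1],e[0]))
print('screw', f(505,438,.05)); print(m-.04*ex-.132*ex+.009*ey)
print('tip',f(672,327,.05))
# dish
print('dish',p2w(s,451,264,.03),p2w(s,409,264,.03),p2w(s,491,264,.03),p2w(s,451,224,.03),p2w(s,451,306,.03))
```

```text
[0.5889 0.3419 0.006 ] 0.1091
[0.6792 0.2806 0.006 ] 0.1477
[0.5953 0.1591 0.006 ] 0.1075
[0.5061 0.219  0.006 ] 0.1482
yaw 0.9724874957750862
yaw from y 0.9768614399896052
origin from plate [0.56985594 0.21707385 0.006     ]
pivot [0.56957474 0.21672786 0.055     ]
foot [[0.6335 0.2974 0.073 ]
 [0.6056 0.2527 0.073 ]
 [0.5879 0.2636 0.073 ]
 [0.6186 0.3082 0.073 ]] [0.56631168 0.21437289 0.073     ]
foot yaw 0.9905894244207464
screw [0.48675598 0.11405152 0.05      ]
[0.48807088 0.11307287 0.006     ]
tip [0.53766586 0.03342011 0.05      ]
dish [ 0.52367294 -0.25088228  0.03      ] [ 0.52600605 -0.1484731   0.03      ] [ 0.52144522 -0.34866528  0.03      ] [ 0.62167876 -0.25566481  0.03      ] [ 0.42238461 -0.24593958  0.03      ]
```

```bash
cat >> h.py <<'E'
O=np.array([0.5695,0.2168]); YAW=0.976
EX=np.array([np.cos(YAW),np.sin(YAW)]); EY=np.array([-EX[1],EX[0]])
def P(x,y,z):  # pliers frame (mm) -> world, z in m
    a=O+EX*x/1000+EY*y/1000; return [a[0],a[1],z]
E
python3 - <<'E'
from h import *
from rig import r
s=load('top')
for u,v in[(75,183),(200,193),(255,190),(335,187)]: print(p2w(s,u,v,0).round(3))
for v in (165,160,150): print(p2w(s,228,v,.12).round(3))
for nm,p in [('squeeze hi',(-85,-24,.12)),('sq lo',(-85,-24,.018)),('lev',(-163,12,.12)),('lev lo',(-163,12,.028)),('foot hi',(80,0,.16)),('foot lo',(80,0,.058))]:
    for k in(1,-1):
        j=r.ik(P(*p),down(YAW+k*np.pi/2)); print(nm,k,np.round(P(*p),3),None if j is None else np.round(j,2))
for h in (0.,1.57,-1.57): print(r.ik([.522,-.25,.15],down(h)))
E
```

```text
[0.749 0.675 0.   ]
[0.717 0.364 0.   ]
[0.722 0.226 0.   ]
[0.726 0.025 0.   ]
[0.757 0.273 0.12 ]
[0.768 0.273 0.12 ]
[0.791 0.273 0.12 ]
squeeze hi 1 [0.542 0.133 0.12 ] [ 0.12  0.14 -0.03  1.41  0.   -0.86]
squeeze hi -1 [0.542 0.133 0.12 ] [ 0.12  0.14 -0.03  1.41  0.    2.29]
sq lo 1 [0.542 0.133 0.018] [ 0.12  0.19 -0.17  1.21  0.   -0.86]
sq lo -1 [0.542 0.133 0.018] [ 0.12  0.19 -0.17  1.21  0.    2.29]
lev 1 [0.468 0.089 0.12 ] [ 0.05 -0.07 -0.24  1.4   0.   -0.93]
lev -1 [0.468 0.089 0.12 ] [ 0.05 -0.07 -0.24  1.4   0.    2.21]
lev lo 1 [0.468 0.089 0.028] [ 0.05 -0.02 -0.38  1.21  0.   -0.93]
lev lo -1 [0.468 0.089 0.028] [ 0.05 -0.02 -0.38  1.21  0.    2.21]
foot hi 1 [0.614 0.283 0.16 ] [ 0.33  0.45  0.44  1.56  0.   -0.64]
foot hi -1 [0.614 0.283 0.16 ] [0.33 0.45 0.44 1.56 0.   2.5 ]
foot lo 1 [0.614 0.283 0.058] [ 0.33  0.47  0.26  1.36  0.   -0.64]
foot lo -1 [0.614 0.283 0.058] [0.33 0.47 0.26 1.36 0.   2.5 ]
[-0.56249501  0.18442072  0.08641312  1.47278873  0.          1.00830132]
[-0.56249501  0.18442072  0.08641312  1.47278873  0.         -0.56169868]
[-0.56249501  0.18442072  0.08641312  1.47278873  0.          2.57830132]
```

Run:
```python
from h import *
from rig import r
q=down(YAW+np.pi/2)
r.movep(P(-85,-23,.16),q); print(r.read_clock())
r.set_gripper(.082,20)
s=r.snapshot("wrist"); save(s,'w1'); print(r.read_clock(),r.read_ft_force(),r.read_width(),{k:np.array(v).round(4).tolist() for k,v in s.items() if k!="img"})
```

```text
2.775
3.0417 [-0.7424528  -0.26369883 -0.77178719] 0.08215715705006801 {'intrinsics': [[419.1132, 0.0, 317.5921], [0.0, 419.1132, 242.9107], [0.0, 0.0, 1.0]], 'eye': [0.5059, 0.0787, 0.3031], 'attitude': [0.2908, -0.0381, -0.1252, 0.9478]}
```

View pics/w1.png

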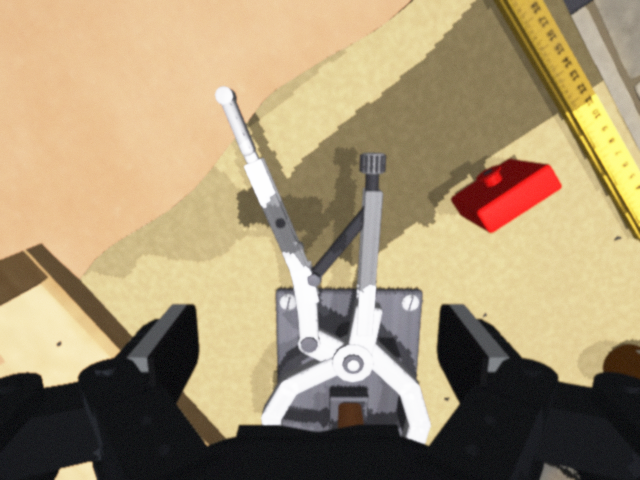

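Run:
```python
from h import *
s=load('w1')
def loc(u,v,z):
    p=p2w(s,u,v,z)[:2]-O; return (p@EX*1000).round(1),(p@EY*1000).round(1)
print('pivot',loc(353,362,.055),'screw end',loc(374,153,.05),'tail',loc(224,95,.05),'fixed mid',loc(365,300,.052),loc(380,300,.052), 'fixed end',loc(367,195,.052),loc(381,195,.052))
print('moving outer', [loc(u,v,.052) for u,v in[(247,165),(263,207),(282,258)]])
print('corners',loc(276,290,.006),loc(421,290,.006))
print(w2p(s,P(-85,14,.052)),w2p(s,P(-85,-51,.052)))
crop('w1',190,70,460,420,2,'w1c')
```

```text
pivot (np.float64(-1.5), np.float64(-1.1)) screw end (np.float64(-137.0), np.float64(8.8)) tail (np.float64(-169.5), np.float64(-78.0)) fixed mid (np.float64(-44.4), np.float64(5.9)) (np.float64(-44.4), np.float64(15.6)) fixed end (np.float64(-112.4), np.float64(5.2)) (np.float64(-112.4), np.float64(13.6))
moving outer [(np.float64(-130.2), np.float64(-66.3)), (np.float64(-105.1), np.float64(-57.7)), (np.float64(-72.8), np.float64(-46.9))]
corners (np.float64(-33.3), np.float64(-56.1)) (np.float64(-33.2), np.float64(53.7))
[379.91150703 239.01713608] [274.89568181 239.09108689]
```

View pics/w1c.png

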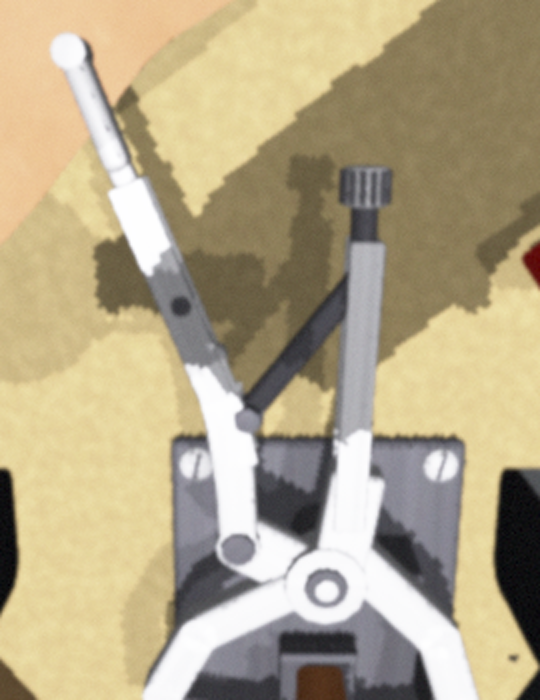

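Run:
```python
from h import *
from rig import r
q=down(YAW+np.pi/2)
r.move_linear(P(-85,-25,.07),q,speed=.15)
print(r.move_linear(P(-85,-25,.018),q,speed=.08,force_limit=8))
def fy(): 
    f=np.array(r.read_ft_force()); return np.round([f[:2]@EX,f[:2]@EY,f[2]],1)
f0=fy(); print(f0, r.read_clock(), np.round((np.array(r.read_position())[:2]-O)@EY*1000,1))
for w in (76,72,69,66,63,60):
    st=r.move_linear(P(-85,15.5-w/2,.018),q,speed=.03,force_limit=28)
    a=fy(); r.set_gripper(w/1000,24); print(w,st,a,fy(),round(r.read_width()*1000,1),round(r.read_clock(),2))
save(r.snapshot("wrist"),'w2')
```

```text
False
[ 0.4 -0.3 -0. ] 4.5917 -25.1
76 False [ 0.5  0.2 -0. ] [ 0.3  0.2 -0.5] 76.1 5.08
72 False [-0.8  0.2  0.4] [-0.2  0.6 -0.7] 71.9 5.54
69 False [0.2 0.8 0.1] [-0.4 -0.5 -0.1] 69.3 6.01
66 False [-1.1 -3.8 -0.8] [-1.3 -2.4  2.8] 66.0 6.48
63 False [-2.  -5.4  1.7] [-3.  -2.6  4.8] 63.3 6.95
60 False [-1.7 -6.3  4.3] [-3.  -1.5  7.7] 60.5 7.42
```

View pics/w2.png

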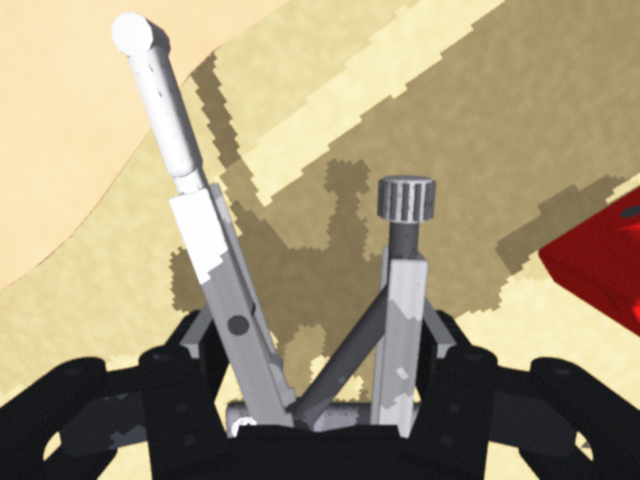

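Run:
```python
from h import *
from rig import r
q=down(YAW+np.pi/2)
def fy(): 
    f=np.array(r.read_ft_force()); return np.round([f[:2]@EX,f[:2]@EY,f[2]],1)
z=.0195
for w in (57,54,51,48,45,43,41):
    z+=.0006
    st=r.move_linear(P(-85,15.5-w/2,z),q,speed=.03,force_limit=25)
    a=fy(); r.set_gripper(w/1000,28); b=fy(); print(w,st,a,b,round(r.read_width()*1000,1),round(r.read_clock(),2))
    if st or abs(b).max()>20: break
```

```text
57 False [-1.1 -7.5  0.1] [-1.8 -4.   4.8] 57.2 7.94
54 False [-0.6 -6.3  0.5] [-3.1 -3.1  4.5] 53.9 8.41
51 False [-0.1 -8.2  0.5] [-1.9 -3.7  5.7] 50.9 8.88
48 False [-0.4 -6.2  2.8] [-0.9 -4.3  4. ] 48.1 9.34
45 False [ 1.3 -3.6  1.4] [ 1.1 -1.4  0.7] 44.9 9.81
43 False [-0.2 -0.4  0. ] [-0.1 -0.   1.2] 43.3 10.28
41 False [-0.3  0.3 -0.6] [ 0.6  0.2 -0.9] 40.7 10.74
```

Run:
```python
from h import *
from rig import r
save(r.snapshot("wrist"),'w3');save(r.snapshot("scene"),'s3')
crop('s3',230,170,430,320,4,'s3c')
```

```text
(no output)
```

View pics/w3.png

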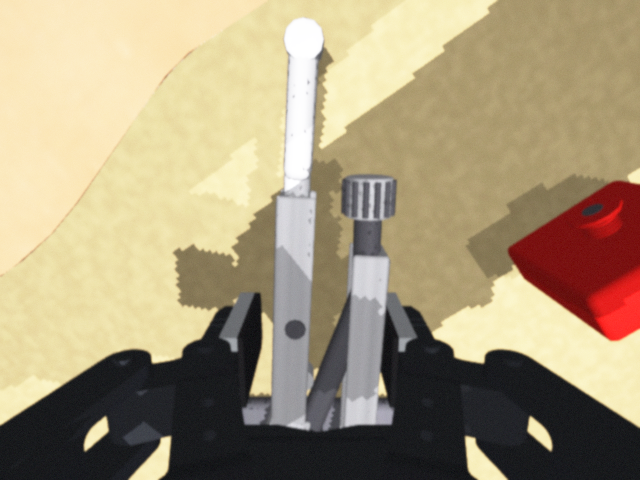

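View pics/s3c.png

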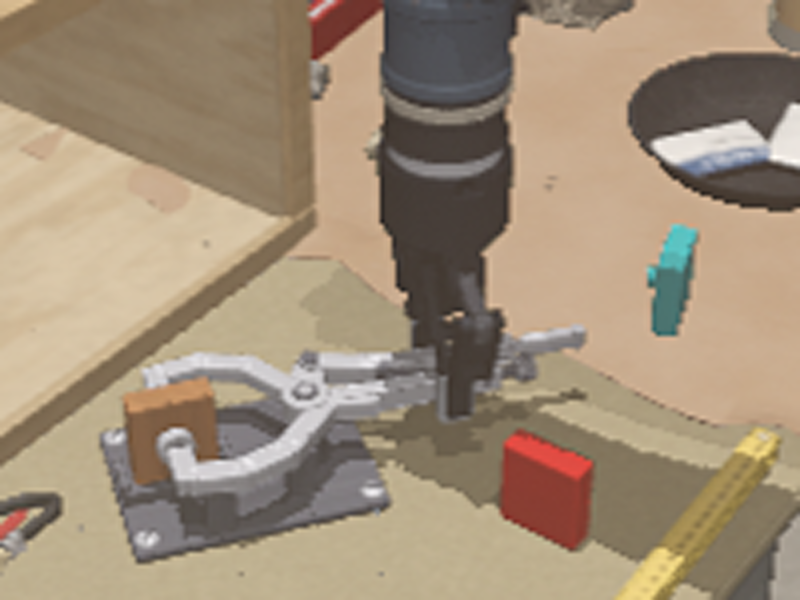

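Run:
```python
from h import *
s=load('w3')
def loc(u,v,z):
    p=p2w(s,u,v,z)[:2]-O; return (p@EX*1000).round(1),(p@EY*1000).round(1)
print('tail end',loc(304,38,.051),'tail mid',loc(301,100,.051),'screw',loc(370,177,.05),'mov outer',loc(277,200,.052),loc(273,400,.052),'fix outer',loc(387,260,.052),loc(378,400,.052))
```

```text
tail end (np.float64(-172.2), np.float64(-9.7)) tail mid (np.float64(-157.3), np.float64(-10.6)) screw (np.float64(-137.2), np.float64(8.3)) mov outer (np.float64(-131.0), np.float64(-17.5)) (np.float64(-67.5), np.float64(-20.3)) fix outer (np.float64(-113.7), np.float64(13.7)) (np.float64(-67.5), np.float64(12.8))
```

```bash
python3 - <<'E'
from h import *
from rig import r
q=down(YAW+np.pi/2)
def fy(): 
    f=np.array(r.read_ft_force()); return np.round([f[:2]@EX,f[:2]@EY,f[2]],1)
r.move_linear(P(-85,-2.8,.024),q,speed=.05,force_limit=15)
r.set_gripper(.0325,20); print('squeeze',r.read_width(),fy())
r.set_gripper(.056,20); print(r.read_width(),fy())
r.move_linear(P(-85,-2.8,.12),q,speed=.15)
save(r.snapshot("wrist"),'w4')
r.set_gripper(0,20); print(r.read_width())
r.movep(P(-163,16,.12),q)
save(r.snapshot("wrist"),'w5'); print(r.read_clock(),fy())
E
python3 -c "
from h import *
a=cv2.imread('pics/w4.png');b=cv2.imread('pics/w5.png');cv2.imwrite('pics/w45.png',cv2.resize(np.hstack([a,b]),(800,300)))"
```

```text
squeeze 0.034450958756222325 [-0.5  2.   2.6]
0.0558100274587039 [-0.2  0.5  0.7]
-0.00027323052790700615
13.5333 [ 0.1 -0.3  0.3]
```

View pics/w5.png

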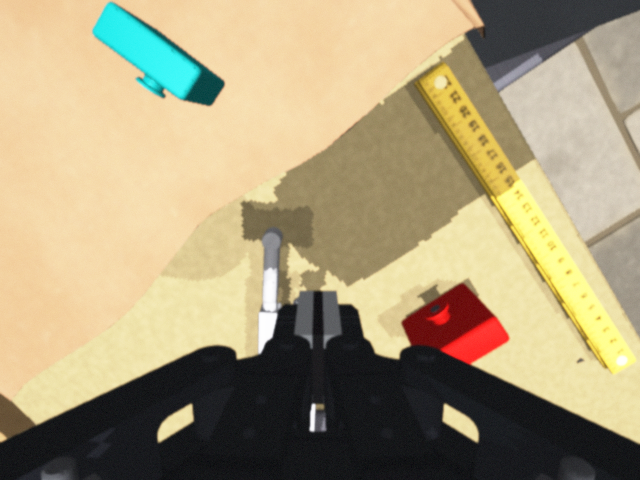

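View pics/w4.png

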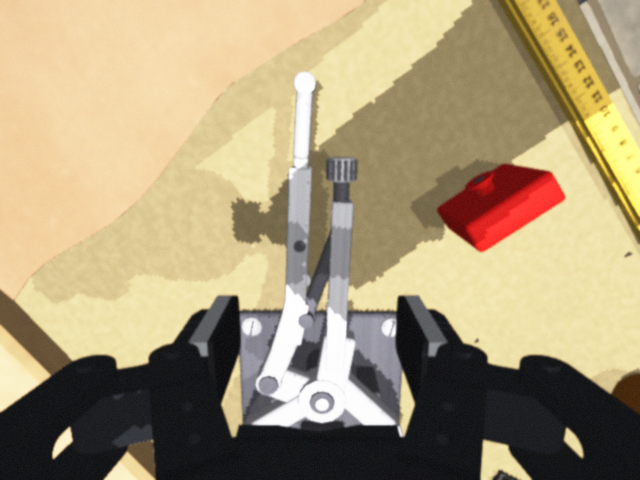

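Run:
```python
from h import *
from rig import r
q=down(YAW+np.pi/2)
def fy(): 
    f=np.array(r.read_ft_force()); return np.round([f[:2]@EX,f[:2]@EY,f[2]],1)
print(r.move_linear(P(-163,16,.026),q,speed=.1,force_limit=6),fy())
m=0
for y in np.arange(13,-12,-2.):
    st=r.move_linear(P(-163,y,.026),q,speed=.03,force_limit=14)
    f=fy(); m=max(m,f[1]); print(y,st,f,round(r.read_clock(),2))
    if st or (m>2.5 and f[1]<.5*m): break
save(r.snapshot("wrist"),'w6')
```

```text
False [ 0.2 -0.3 -0.7]
13.0 False [-0.3  0.8 -0.6] 14.88
11.0 False [-0.5  0.3 -0.3] 15.12
9.0 False [-0.1  1.  -0.8] 15.38
7.0 False [-0.5  0.4  0. ] 15.62
5.0 False [-0.1  0.5 -1.2] 15.88
3.0 False [-0.4  1.8 -0.1] 16.12
1.0 False [-0.4  2.1 -0.2] 16.38
-1.0 False [-1.4  2.8 -0.1] 16.62
-3.0 False [-1.3  2.   0.3] 16.88
-5.0 False [-2.3  1.9 -0.9] 17.12
-7.0 False [-1.   1.5 -0.4] 17.38
-9.0 False [-2.   2.3 -0.6] 17.62
-11.0 False [-0.6  0.6  0.3] 17.88
```

View pics/w6.png

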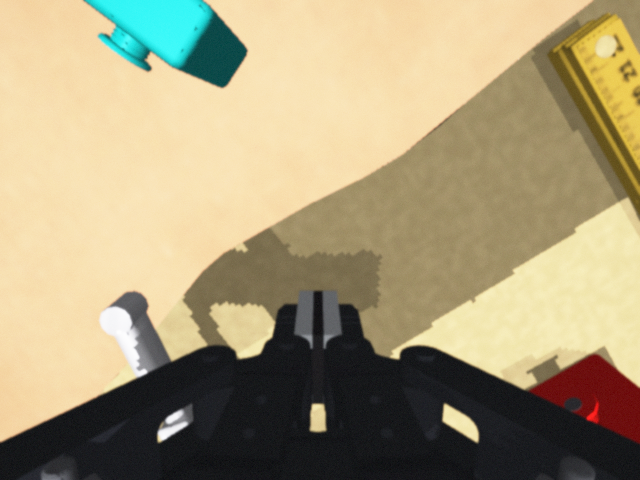

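Run:
```python
from h import *
from rig import r
q=down(YAW+np.pi/2)
r.move_linear(P(-163,-5,.17),q,speed=.2)
save(r.snapshot("top"),'t7');save(r.snapshot("scene"),'s7'); print(r.read_clock())
crop('t7',200,195,350,300,5,'t7c'); crop('s7',240,220,390,320,5,'s7c')
```

```text
18.8917
```

View pics/t7c.png

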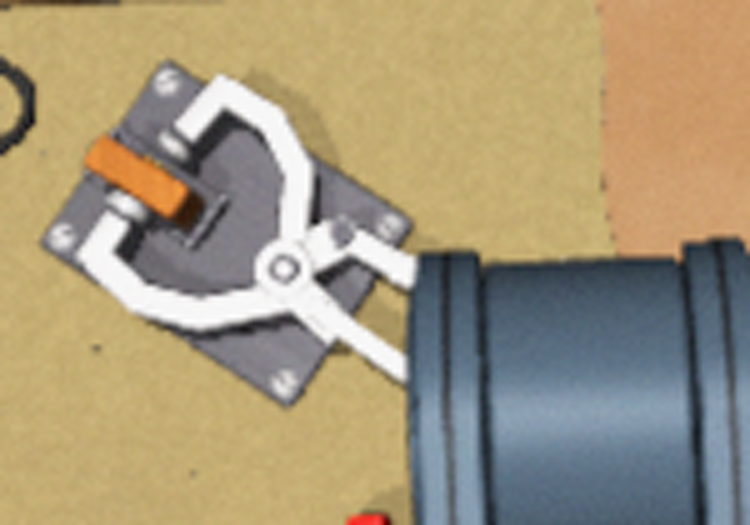

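View pics/s7c.png

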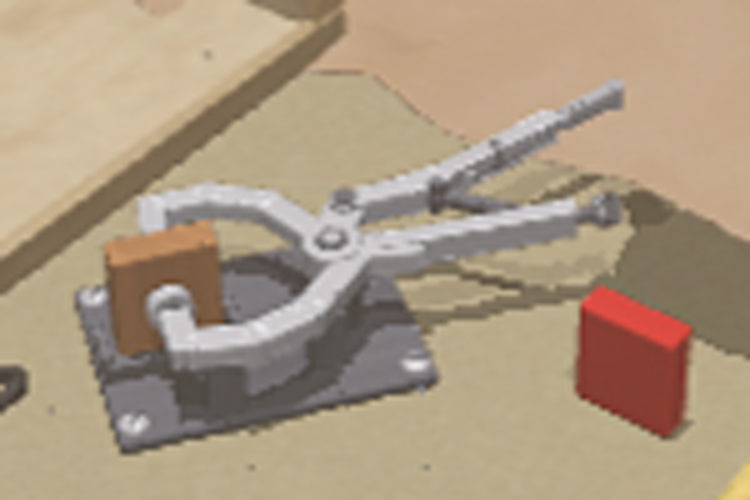

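Run:
```python
from h import *
from rig import r
s=load('t7')
def loc(u,v,z):
    p=p2w(s,200+u/5,195+v/5,z)[:2]-O; return (p@EX*1000).round(1),(p@EY*1000).round(1)
for u,v in[(105,137),(204,189),(180,223),(85,164)]: print(loc(u,v,.073))
q=down(YAW+np.pi/2)
r.movep(P(79,1,.17),q)
r.set_gripper(.045,20)
print(r.move_linear(P(79,1,.0585),q,speed=.1,force_limit=6)); print(r.read_position(),r.read_clock())
save(r.snapshot("scene"),'s8'); crop('s8',230,150,390,300,4,'s8c')
```

```text
(np.float64(102.4), np.float64(-5.7))
(np.float64(49.8), np.float64(-10.4))
(np.float64(50.3), np.float64(9.0))
(np.float64(103.1), np.float64(9.9))
False
[0.61370869 0.2830852  0.05972223] 21.6167
```

View pics/s8c.png

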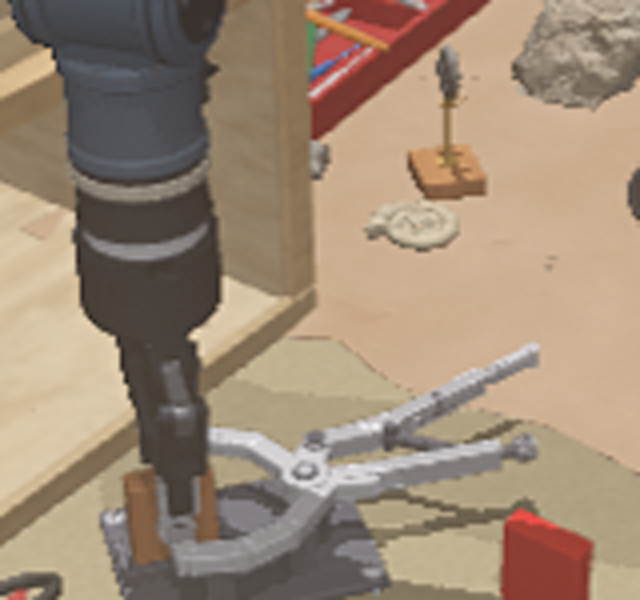

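Run:
```python
from h import *
from rig import r
def fy(): 
    f=np.array(r.read_ft_force()); return np.round([f[:2]@EX,f[:2]@EY,f[2]],1)
print(r.read_position(),fy())
r.set_gripper(.01,25); print(r.read_width(),fy())
print(r.move_linear(P(79,1,.075),None,speed=.05,force_limit=10),fy(),r.read_width())
print(r.move_linear(P(79,1,.15),None,speed=.12,force_limit=12),fy(),r.read_width(),r.read_clock())
save(r.snapshot("scene"),'s9'); crop('s9',200,120,390,290,4,'s9c')
```

```text
[0.61379538 0.28307369 0.05982943] [-0.2 -0.2  0.8]
0.016773267778141438 [0.5 0.4 2.3]
False [ 1.  -0.4 -1.2] 0.01708891021068231
False [-0.3 -0.3 -1.8] 0.017451510370290614 23.275
```

View pics/s9c.png

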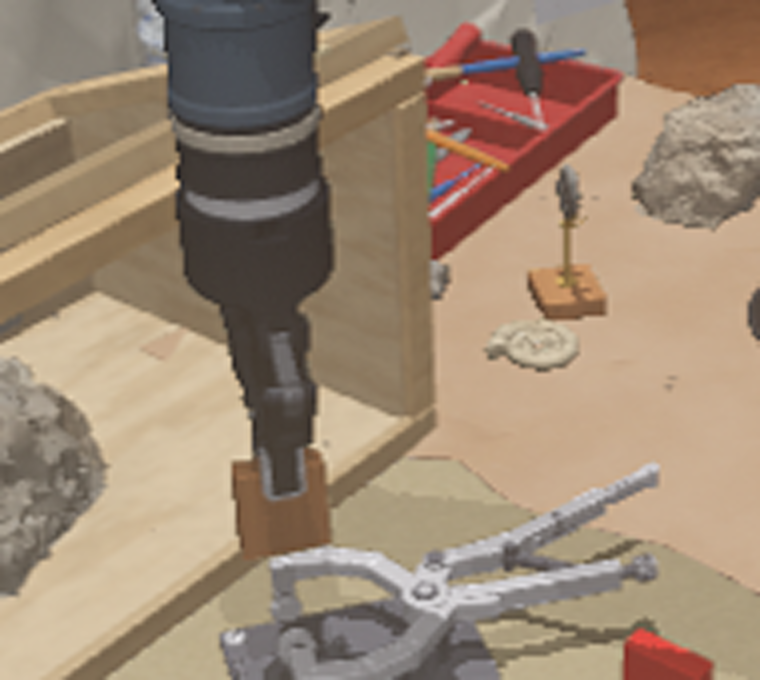

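Run:
```python
from h import *
from rig import r
q=down(YAW+np.pi/2)
r.move_linear([.47,.10,.20],None,speed=.2)
print(r.read_width(),r.read_clock())
crop('top',400,215,500,315,6,'dish')
```

```text
0.01711426548653322 24.6583
```

View pics/dish.png

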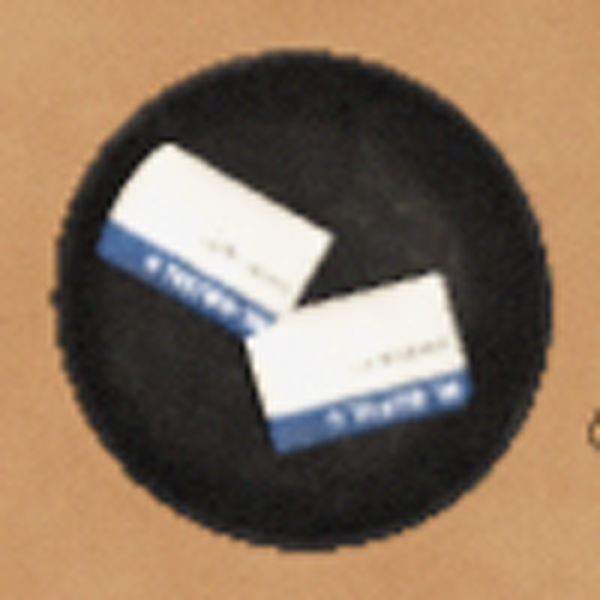

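Run:
```python
from h import *
from rig import r
s=load('top'); f=lambda u,v:p2w(s,400+u/6,215+v/6,.003)
c=f(366,220); d=f(428,142)-c; h=np.arctan2(d[1],d[0])
print(c,h,'dish floor ctr',f(303,300), 'dist',np.linalg.norm(c-f(303,300)))
qs=[down(h),down(h+np.pi)]
js=[r.ik([c[0],c[1],.2],q) for q in qs]; print(np.round(js,2)); 
q=qs[int(np.argmin([abs(j[5]+.86) for j in js]))]
r.movep([c[0],c[1],.2],q); print(r.read_width(),r.read_position(),r.read_clock())
r.move_linear([c[0],c[1],.075],None,speed=.15)
print(r.move_linear([c[0],c[1],.042],None,speed=.025,force_limit=3),r.read_position(),r.read_ft_force(),r.read_clock())
save(r.snapshot("scene"),'s10'); crop('s10',350,130,510,250,5,'s10c')
```

```text
[ 0.55512144 -0.28494049  0.003     ] -0.7118647488978253 dish floor ctr [ 0.52249707 -0.25704307  0.003     ] dist 0.04292569516862963
[[-0.58  0.31  0.33  1.59  0.    1.7 ]
 [-0.58  0.31  0.33  1.59  0.   -1.44]]
0.01743056448253562 [ 0.55553197 -0.28352038  0.20019276] 26.125
True [ 0.55483491 -0.2848192   0.04564415] [-0.79723259  0.15167757  4.59190243] 28.1667
```

View pics/s10c.png

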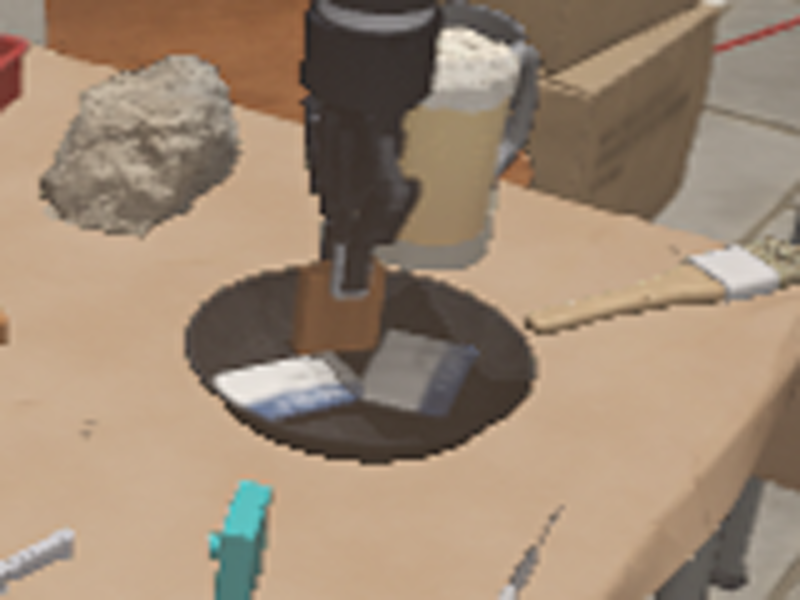

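Run:
```python
from h import *
from rig import r
r.set_gripper(.04,20); p=r.read_position(); print(p,r.read_ft_force(),r.read_width())
r.move_linear([p[0],p[1],.2],None,speed=.12)
r.move_joints([0.0,-.1,.1,1.6,0,0])
r.hold(.3)
for n in('scene','top'): save(r.snapshot(n),n+'E')
print(r.read_clock(),r.read_ft_force())
```

```text
[ 0.55299321 -0.28356171  0.04274698] [ 0.09503851 -0.68684184  0.2963163 ] 0.04004218807418752
31.7917 [ 0.00271298 -0.89953276  0.65437918]
```

View pics/sceneE.png

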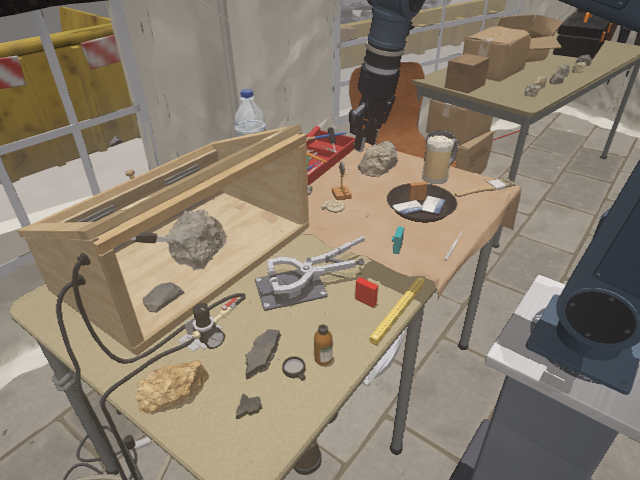

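View pics/topE.png

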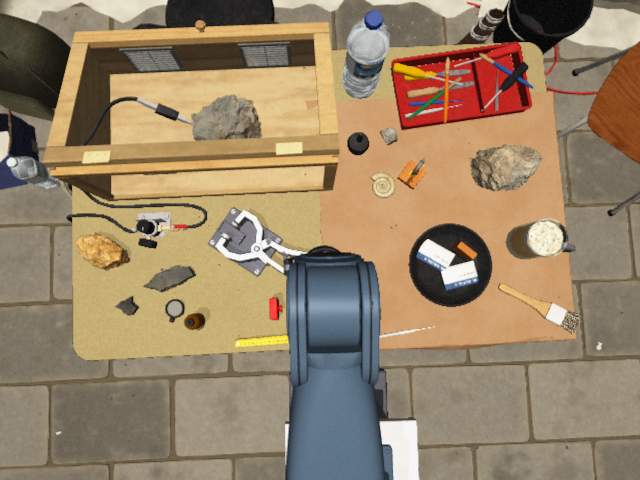

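```bash
python3 -c "
from h import *
crop('sceneE',380,165,470,235,8,'e1');crop('topE',435,225,495,275,10,'e2')"
```

```text
(no output)
```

View pics/e1.png

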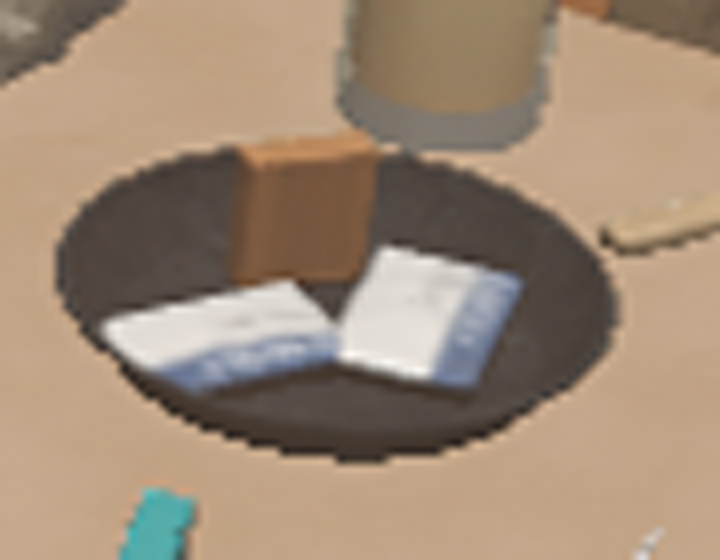

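View pics/e2.png

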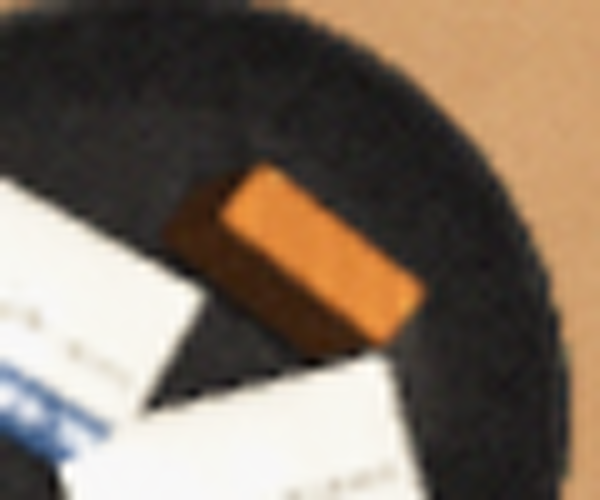

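```bash
python3 -c "
from rig import r
print(r.read_qvel()); r.finish_job(); print(r.read_clock())"
```

```text
[ 0.00574312 -0.00318825  0.00155318 -0.0017871   0.00303199  0.00164371]
the job is handed in; nothing more can be done
the job is handed in; nothing more can be done
```

The job is handed in, with the robot's clock at about 32 s of the 64 s allowed. I got no verdict back.

- **Squeeze:** I closed the fingers over both handles in small steps while shifting the hand towards +y, with the grip set to 28 N at most. The handles snapped over centre, and a 20 N check squeeze stopped at 34.4 mm against the 34 mm given for locked. After I let go, the wrist picture showed the handles still locked.
- **Release:** I pulled the lever outward from inside with closed fingers, at no more than about 3 N on the readings taken after each 2 mm step. The handles sprang open, and the last pictures show the pliers open.
- **Foot:** I lifted it out and lowered it onto the bare dish floor, stopping on first contact, then released it. The last pictures show it upright and free, about 43 mm from the dish's centre. The bystanders looked unmoved and the arm was clear.

**Not checked directly:** the insert's final depth. The foot's insert face pointed away from the cameras at the end. That it is home rests on the locked stop and on the brass no longer showing in the top view after pressing.

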